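Clamp the bench steriliser and switch it on

TASK

The steriliser is loaded and its lid is on. Swing the clamp yoke fully home into its catch, tighten the black wing knob clockwise until its torque clutch clicks once (stop at that first click and do not unscrew it again), then pull the red locking toggle out along its bat, flip it from off (leaning to the front) to on (leaning to the back) and let it drop back into its lock. Leave the dishes, bottles and other things standing around it where they are.

Things in the scene. Friction and masses are not known exactly. Their poses are not given: they have to be found in the camera images.
- steriliser: Bench steriliser, fixed: pale cabinet 300 x 430 mm, deck 130 mm high, with a round steel chamber (220 mm) under an aluminium lid (188 mm high at its edge, 204 mm at its centre, two valves on its +y half to 219 mm) and a dark control deck on its +y side. Origin on the table under the chamber's centre; +x to its back (the gauge is on its -x front), z up. Its place and yaw vary.
- yoke (a joint): Swing angle of the clamp yoke about its upright hinge, rad: 0 = fully home in the catch (a hard stop), up to 1.25 = swung out, anticlockwise from above, to the machine's -y side. It stays where it is left; about 1 N m (5 N at the grip) moves it. The catch, a steel post with a lip over the bar (239 to 248 mm high), stands at (-122, 0) mm on the steriliser.
- yoke_grip (a point): Centre of the black ribbed rubber grip on the yoke's bar: a level cylinder 29 mm thick and 52 mm long, 225 mm above the table, 190 mm from the hinge axis. x along the bar from its free end to the hinge, z up. The bar itself is 24 mm wide and 16 mm thick.
- yoke_hinge (a point): Point on the yoke's upright hinge axis at the bar's height (225 mm), at (122, 0) mm on the steriliser.
- knob_grip (a point): Point on the upright axis of the black wing knob, 278 mm above the table: the wing is 90 mm long (x; a white line marks its +x half), 18 mm thick (y), from 258 to 294 mm high. It rides on the yoke's bar 122 mm from the hinge (over the lid's centre when home), above a round collar 68 mm across with 18 marks, top 246 mm high. Clockwise from above tightens.
- screw (a joint): Angle of the clamp screw and its marked collar, rad: 0 = firm on the lid (a hard stop), negative = backed off. At the start 0.4 to 1.0 short of firm; where the knob then points varies. Knob and screw turn together with about 0.2 N m until firm.
- clutch (a joint): Slip of the knob against the screw's collar, rad, clockwise positive: under 0.03 until the screw is firm; then the torque climbs to 0.4 N m at about 0.09, the clutch lets go past 0.2 and falls into its next notch at 0.35 (first click, 1/18 turn). A second click would let go past 0.55. Turned back, the knob takes the screw with it.
- bat (a joint): Tilt of the toggle bat about its pivot, rad: 0 = off, leaning 0.42 rad from upright to the machine's front (-x); 0.84 = on, leaning 0.42 to the back (+x). Barred by the lock gate unless the bat is pulled out. In its lock it has 0.07 of play.
- lock (a joint): How far the bat is pulled out along its own length, m: 0 = home, at most 0.018; it must be out by 0.011 to pass over the gate. A spring draws it back with 4 N at home and 9 N fully out.
- bat_grip (a point): Point on the axis of the red toggle bat amid its grip: round, 15 mm thick at its foot (30 mm below this point), 19 mm at its top (22 mm above). It tilts and slides with the bat: z along the bat outward, y along the tilt axis. The fixed steel lock gate beneath reaches 31 mm above the pivot.
- bat_pivot (a point): Pivot of the bat, 137 mm above the table on the control deck; the grip's middle is 70 mm from it when the bat is home.
- dishes_tall: Stack of six clear dishes in a wire carrier, 96 mm across, 96 mm high, standing right of the steriliser. Origin under its centre.
- dishes_low: Stack of four clear dishes in a wire carrier, 96 mm across, 64 mm high, in front at the right. Origin under its centre.
- media_bottle: Glass bottle with blue cap, 72 mm across, 165 mm high, at the left. Origin under its centre.
- amber_bottle: Amber bottle with black cap, 60 mm across, 125 mm high, at the left. Origin under its centre.
- jar: Small glass jar with orange cap, 48 mm across, 70 mm high, standing on the back of the control deck (133 mm high). Origin under its centre.
- burner: Gas burner, base 80 mm across, 137 mm high, left of the steriliser. Origin under its centre.
- tube_block: Wooden tube block 70 x 200 x 45 mm, far right. Origin under its centre.
- beaker: White plastic beaker, 72 mm across, 85 mm high, far right. Origin under its centre.

How it is judged:
On the way, in this order (a step that is already met when the one before it is completed fails the run):
1. the clamp yoke is swung home into its catch (value of joint yoke below 0.04 rad), for 0.1 s.
2. the screw is firm and the knob's clutch has clicked once (value of joint yoke below 0.04 rad and value of joint screw above -0.1 rad and value of joint clutch above 0.22 rad), for 0.1 s.
3. the toggle is flipped on and back in its lock (value of joint bat above 0.7 rad and value of joint lock below 0.003 m), for 0.2 s.
At the end, for the whole second after the job is handed in: The yoke is home in its catch (within 0.04 rad), the screw firm on the lid (within 0.1 rad), the clutch resting in its first notch (slip 0.22 to 0.48 rad: one click, no more), and the toggle on (tilt over 0.70 rad) with its lock dropped home (within 3 mm) (all of step 2 and all of step 3 and value of joint clutch below 0.48 rad); the robot touches nothing.
It fails at once if the clutch goes on to a second click (value of joint clutch above 0.56 rad).
It fails at once if a dish stack, bottle, the jar, burner, tube block or beaker is shifted by more than 25 mm (distance of any of dishes_tall, dishes_low, media_bottle, amber_bottle, jar, burner, tube_block, beaker from where it was at the start of the episode above 0.025 m).
It also fails if it takes over 72 s, if anything falls off the work surface, if the arm or the gripper's body presses on something with over 40 N, if the wrist force passes 120 N, or if a joint passes its speed limit or range.

ROBOT

A 6-joint arm with a two-finger parallel gripper is mounted at the origin on the work surface. World frame = base frame: x ahead of the robot, y to its left, z up, the work surface at z = 0. Lengths are in m, angles in rad, forces in N, time in s.
With the tool pointing down it reaches from about 0.375 to 0.9 m from the base axis. Payload 3.1 kg.
Tool frame: the origin (TCP) lies on the centre line of the jaws, within the pads' length; the fingertips stand 8 mm ahead of it and the grasp point (between the pads) lies 11 mm behind it (robot.tip_extent is the distance from the TCP to the fingertips, in m); y points along the fingers, z is the direction in which the jaws open and shut, and the axes are right-handed (so a half turn about y gives the same grasp; the last joint's range is limited). The gripper opens to 87 mm and grips with 3 to 60 N. Pads are 19 mm wide; open, the fingers measure 117 mm over their backs; the gripper's body (75 mm by 190 mm) begins 51 mm behind the grasp point.
Start: joints at [-1.306, 0.527, 1.433, -0, 1.181, -0.178], TCP at [0.268, -0.564, 0.209] pointing down, gripper open.
Joint ranges: [-3.08, 3.08], [-0.75, 2.2], [0.22, 2.44], [-1.43, 4.57], [0, 2.65], [-2.85, 2.85]. Speed limits (rad/s): [2.79, 2.79, 3.14, 3.14, 3.14, 3.14].

INTERFACE

Orientations are given as a unit quaternion [x, y, z, w].
In Python, from rig import robot gives the robot as it stands.
- The arm moves only by the shell command python3 -m crank 'ROWS' [FORCE]. ROWS is JSON, a list that holds one entry, the list of rows, each a list of 7 numbers: the turn, a rotation vector about the tool's x, y, z in degrees, then the shift along the tool's x, y, z in m, then the opening in per cent of the stroke, from 0 (shut) to 100 (fully open). In form: [[[ax, ay, az, dx, dy, dz, gripper], ...]]. A call has exactly 5 rows; each row shifts and turns the commanded pose from where the row before left it, along the tool's axes as they then stand; what a row does not reach is not made up. A row lasts 1/8 s, in which the tool goes at most 62.5 mm and 10.7 degrees, less where a joint would pass 70% of its speed; a pose out of reach is approached as far as the arm can. A call with a gripper value outside its range is refused whole. The fingers move at their own pace and stop on an object; FORCE is the grip in N (left out, the last holds). Time passes only in rows, so rows that do not move let the fingers close, or fill a call up. It gives the time, the measured TCP pose, the force and the opening at its end, in the units of the state.
- robot.get_obs(): the state, without advancing time (a new reading comes with each control period).
- robot.camera(name): name is "scene" or "top"; returns a dict with "img" (420x560x3 uint8, red, green, blue), "K" (3x3 intrinsics, pixels), "R" (3x3) and "t" (3): a world point X has camera coordinates R X + t. Camera axes: x right, y down, z forward; pixel columns grow to the right and rows downward; lengths in m; the calibration is good to about 2 mm. A picture is of the moment at which its call begins. There is no depth.
- robot.hand_in(): hands the job in, once; it reports no verdict.
Trained networks look in a picture, given as the dict that the camera call returned (one of the last four; its "shot" number tells which), for a name from the list of things; names that differ only in an ending like _2 or _b are one class to them, and where a whole thing is asked for, a point or a joint stands for the part that bears it (a point fixed in the world has none). Each returns a list of dicts, best first, with "conf" (0 to 1); they miss things now and then, are a little off and sometimes report something else, mostly with a low value. They report only what shows in the picture. A call takes as long as a camera call.
- robot.spot_in(picture, thing): "at" ([row, column] in pixels, amid what is visible of it).
The state is a dict: "time": time; "q": joint angles; "joint_velocities": joint speeds; "joint_torque": joint torques, N m; "position": TCP position; "tool_rot": TCP orientation; "ft_force": force on the tool from outside, world axes, zero at the start; "moment": the same for the moment, N m; "grip_width": finger opening in m.
Only numpy, scipy, OpenCV 4.12 (cv2) and the standard library are available. Lean on these libraries where they do the work, as an engineer would, in place of code of your own. Each camera call takes 0.05 s, during which the arm holds its last target.

## Working session

There is one attempt and no reset: what is moved stays moved. The work goes in short steps, Python scripts to look and compute and a shell command to move; the robot and the scene stay as the last step left them, time stands still between calls to the robot, and variables do not carry over. Pictures are saved under pics/ and viewed, and the job is handed in when it is done.

```bash
ls; mkdir -p pics
python3 - <<'E'
from rig import robot
import cv2,json
o=robot.get_obs();print({k:o[k] for k in('time','position','tool_rot','ft_force','grip_width')})
for n in('scene','top'):
    p=robot.camera(n);cv2.imwrite(f'pics/{n}0.png',cv2.cvtColor(p['img'],cv2.COLOR_RGB2BGR))
    print(n,p['K'].tolist(),p['R'].tolist(),p['t'].tolist())
    for th in('steriliser','yoke_grip','yoke_hinge','knob_grip','bat_grip','bat_pivot','yoke','screw','bat','dishes_tall','dishes_low','media_bottle','jar','burner'):
        print(th,[([round(float(x)) for x in d['at']],round(float(d['conf']),2)) for d in robot.spot_in(p,th)[:2]])
E
```

```text
pics
{'time': 0.0, 'position': array([ 0.26814662, -0.56371592,  0.20838013]), 'tool_rot': array([-0.1556352 ,  0.69053101, -0.68901738,  0.1555624 ]), 'ft_force': array([ 0.27509663, -0.0626738 ,  0.03915163]), 'grip_width': 0.08746691886106833}
scene [[518.8120669341596, 0.0, 272.9394012587167], [0.0, 518.8120669341596, 208.99649686055236], [0.0, 0.0, 1.0]] [[-0.1430289494662415, 0.9896913487450792, 0.007331700602786619], [0.7572986696341971, 0.11420727623765488, -0.643004994556536], [-0.6372138138685147, -0.08641604176032121, -0.7658268884947953]] [0.07313802463401423, -0.27356246940541923, 2.082519067748379]
steriliser [([246, 264], 0.75)]
yoke_grip [([210, 219], 0.93), ([229, 318], 0.45)]
yoke_hinge [([210, 221], 0.71), ([203, 218], 0.7)]
knob_grip [([202, 216], 0.82)]
bat_grip [([227, 320], 0.57)]
bat_pivot [([231, 312], 0.57)]
yoke [([209, 219], 0.66), ([240, 120], 0.45)]
screw [([206, 221], 0.72), ([212, 220], 0.63)]
bat [([209, 219], 0.7)]
dishes_tall [([222, 183], 0.83)]
dishes_low [([180, 185], 0.63)]
media_bottle [([262, 440], 0.71), ([207, 221], 0.27)]
jar [([272, 306], 
[... 232 characters left out ...]
5356], [-0.9987208609107232, -0.022914188792901313, -0.04507307326671974], [0.04492362336791608, 0.006995869362203652, -0.9989659282855268]] [-0.0017419351796675315, 0.5129293758888754, 1.6960447629980266]
steriliser [([188, 286], 0.83)]
yoke_grip [([178, 336], 0.83)]
yoke_hinge [([180, 334], 0.62), ([189, 125], 0.52)]
knob_grip [([179, 337], 0.82)]
bat_grip [([180, 240], 0.65)]
bat_pivot [([209, 369], 0.74), ([181, 237], 0.46)]
yoke [([181, 334], 0.97)]
screw [([179, 336], 0.97)]
bat [([195, 426], 0.64), ([183, 239], 0.59)]
dishes_tall [([211, 370], 0.68)]
dishes_low [([275, 383], 0.6)]
media_bottle [([185, 125], 0.56)]
jar [([140, 240], 0.65)]
burner [([186, 200], 0.9), ([253, 420], 0.33)]
```

Run:
```python
import cv2
a=cv2.imread('pics/top0.png');b=cv2.imread('pics/scene0.png')
cv2.imwrite('pics/top0z.png',cv2.resize(a[90:300,190:410],(0,0),fx=2.8,fy=2.8,interpolation=cv2.INTER_CUBIC)[:600])
cv2.imwrite('pics/scene0z.png',cv2.resize(b[120:320,140:400],(0,0),fx=3,fy=3,interpolation=cv2.INTER_CUBIC))
```

```text
(no output)
```

View pics/top0z.png

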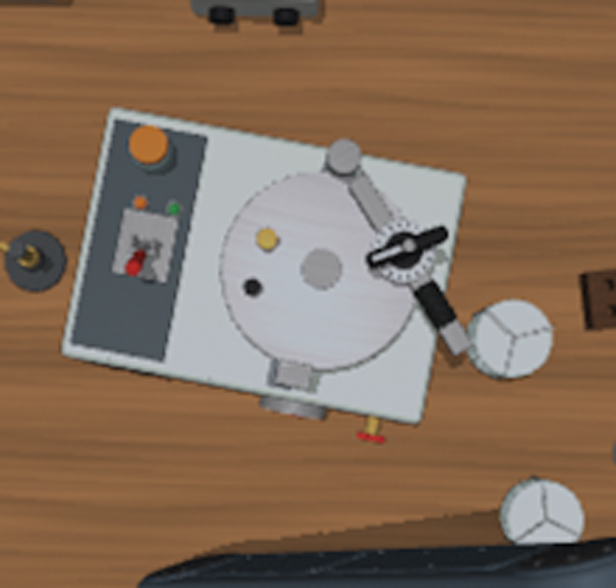

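View pics/scene0z.png

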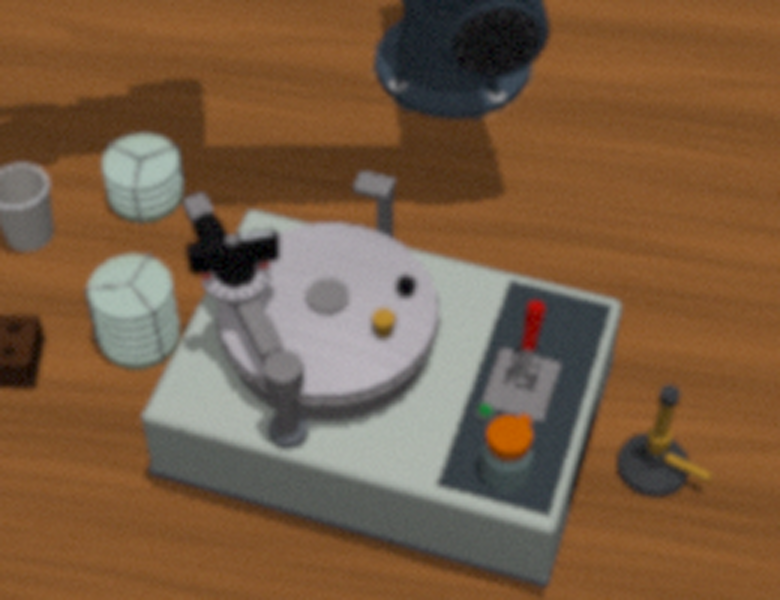

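View pics/top0.png

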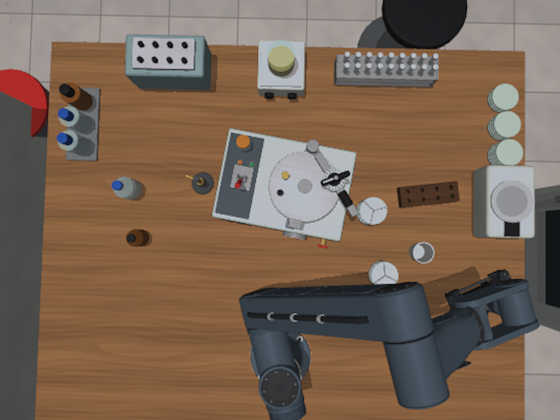

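The top view shows the steriliser yawed about 10°. The hinge is at about (146, 312), the lid centre at (186, 305), the catch at (224, 295), the knob at (179, 336), the grip at (198, 345) and the bat tip at (184, 239). Next I fit the pose.

```bash
cat > h.py <<'E'
from rig import robot
import numpy as np, cv2
from scipy.optimize import least_squares
from scipy.spatial.transform import Rotation as Ro
def proj(p,X):
    c=p['R']@X+p['t']; u=p['K']@c; return np.array([u[1]/u[2],u[0]/u[2]])
def ray(p,rc,z):
    d=p['R'].T@(np.linalg.inv(p['K'])@[rc[1],rc[0],1]); o=-p['R'].T@p['t']
    return o+d*(z-o[2])/d[2]
def tri(ps,rcs):
    f=lambda X:np.concatenate([proj(p,X)-rc for p,rc in zip(ps,rcs)])
    s=least_squares(f,[.5,0,.2]); return s.x, s.fun
E
python3 - <<'E'
from h import *
t=robot.camera('top');s=robot.camera('scene')
T=lambda x,y:(90+y/2.8,190+x/2.8)
S=lambda x,y:(120+y/3,140+x/3)
pts={'lid':(T(321,268),S(327,296),.204),'hinge':(T(343,156),S(284,363),.245),'catch':(T(294,374),S(375,184),.248),'knob':(T(408,248),S(236,248),.294),
'grip':(T(436,305),S(210,235),.235),'barend':(T(456,338),S(198,207),.233),'battip':(T(136,262),S(537,305),.22),'jar':(T(148,145),S(510,435),.203),
'dt':(T(511,339),S(135,283),.096)}
for k,(a,b,z) in pts.items():
    x,r=tri([t,s],[a,b]); print(k,ray(t,a,z).round(4)[:2],ray(s,b,z).round(4)[:2],'tri',x.round(4),np.abs(r).max().round(2))
c=[T(113,108),T(466,176),T(420,424),T(62,354)]
for i in c: print('corner',ray(t,i,.130).round(4))
E
```

```text
lid [ 0.5788 -0.0636] [ 0.5825 -0.064 ] tri [ 0.5793 -0.0642  0.2   ] 0.15
hinge [ 0.6977 -0.0833] [ 0.7004 -0.083 ] tri [ 0.6982 -0.0835  0.242 ] 0.02
catch [ 0.4594 -0.0351] [ 0.4642 -0.0334] tri [ 0.4595 -0.0347  0.2428] 0.18
knob [ 0.5934 -0.1506] [ 0.6088 -0.1447] tri [ 0.595  -0.1506  0.2773] 0.58
grip [ 0.5383 -0.1884] [ 0.5467 -0.1892] tri [ 0.5391 -0.1905  0.2261] 0.35
barend [ 0.5029 -0.211 ] [ 0.5095 -0.2103] tri [ 0.5033 -0.2122  0.2259] 0.06
battip [0.5793 0.1411] [0.5756 0.1453] tri [0.5788 0.1432 0.2234] 0.77
jar [0.7127 0.1329] [0.721  0.1339] tri [0.7144 0.1338 0.1934] 0.02
dt [ 0.5094 -0.2957] [ 0.5102 -0.2936] tri [ 0.5093 -0.2949  0.0948] 0.28
corner [0.7689 0.1817 0.13  ]
corner [ 0.6977 -0.2341  0.13  ]
corner [ 0.4066 -0.1854  0.13  ]
corner [0.4784 0.2331 0.13  ]
```

```bash
cat >> h.py <<'E'
YAW=np.deg2rad(-9.8); O=np.array([.5785,-.0635,0])
Rm=Ro.from_euler('z',YAW).as_matrix()
def M(x,y,z): return O+Rm@np.array([x,y,z])
def Rdown(ang,tilt=None):  # jaw axis (tool z) at world angle ang(deg), tool y down
    z=np.array([np.cos(np.deg2rad(ang)),np.sin(np.deg2rad(ang)),0]); y=np.array([0,0,-1.]); return np.column_stack([np.cross(y,z),y,z])
def rel(p1,R1,p0=None,R0=None):
    o=robot.get_obs()
    if p0 is None: p0=o['position']
    if R0 is None: R0=Ro.from_quat(o['tool_rot']).as_matrix()
    rv=Ro.from_matrix(R0.T@R1).as_rotvec(degrees=True); return rv.round(2),(R0.T@(np.asarray(p1)-p0)).round(4)
def st():
    o=robot.get_obs();R=Ro.from_quat(o['tool_rot']).as_matrix()
    print('t',round(o['time'],2),'p',o['position'].round(4),'jaw',round(np.degrees(np.arctan2(R[1,2],R[0,2])),1),'y',R[:,1].round(3),'F',o['ft_force'].round(2),'M',o['moment'].round(3),'g',round(o['grip_width'],4),'q6',o['q'].round(3),'tau',o['joint_torque'].round(2))
    return o,R
E
python3 - <<'E'
from h import *
o,R=st();print(R.round(3))
H=M(.122,0,.225)
b=np.deg2rad(213.3); u=np.array([np.cos(b),np.sin(b),0])
g=H+.195*u; print('grip',g)
for a in (123.3,-56.7):
    for z in (.30,.222): print(a,z,rel([g[0],g[1],z],Rdown(a)))
E
```

```text
t 1.6 p [ 0.2684 -0.5644  0.2093] jaw -64.6 y [ 0.  0. -1.] F [ 0.18  0.35 -0.04] M [-0.034 -0.031 -0.025] g 0.0872 q6 [-1.305  0.528  1.433  0.     1.181 -0.178] tau [ -0.   -44.   -17.7    0.06   0.05  -0.  ]
[[-0.903  0.     0.429]
 [-0.429  0.    -0.903]
 [-0.    -1.    -0.   ]]
grip [ 0.53573733 -0.19132501  0.225     ]
123.3 0.3 (array([  0.  , 172.13,   0.  ]), array([-0.4016, -0.0906, -0.2222]))
123.3 0.222 (array([  0.  , 172.13,   0.  ]), array([-0.4016, -0.0126, -0.2222]))
-56.7 0.3 (array([ 0.  , -7.87, -0.  ]), array([-0.4016, -0.0906, -0.2222]))
-56.7 0.222 (array([ 0.  , -7.87, -0.  ]), array([-0.4016, -0.0126, -0.2222]))
```

```bash
python3 -m crank '[[[0,0,0,0,-0.06,0,100],[0,0,0,-0.03,-0.03,-0.02,100],[0,0,0,-0.05,0,-0.028,100],[0,0,0,-0.05,0,-0.028,100],[0,0,0,-0.05,0,-0.028,100]]]' 10
python3 -m crank '[[[0,0,0,-0.05,0,-0.028,100],[0,0,0,-0.05,0,-0.028,100],[0,0,0,-0.05,0,-0.028,100],[0,0,0,-0.05,0,-0.028,100],[0,-7.87,0,0,0,0,100]]]'
python3 - <<'E'
from h import *
st();H=M(.122,0,.225)
b=np.deg2rad(213.3); u=np.array([np.cos(b),np.sin(b),0]);g=H+.195*u
print(rel([g[0],g[1],.219],Rdown(-56.7)))
p=robot.camera('top');cv2.imwrite('pics/t1.png',cv2.resize(cv2.cvtColor(p['img'],cv2.COLOR_RGB2BGR)[90:300,190:410],(0,0),fx=2.8,fy=2.8))
p=robot.camera('scene');cv2.imwrite('pics/s1.png',cv2.resize(cv2.cvtColor(p['img'],cv2.COLOR_RGB2BGR)[120:320,140:400],(0,0),fx=3,fy=3))
E
```

```text
time: 2.22
position: [0.3871, -0.3918, 0.2996]
tool_rot: [0.155, -0.69, 0.69, -0.156]
ft_force: [0.4, 0.1, -0.0]
grip_width: 0.087
time: 2.85
position: [0.5207, -0.2024, 0.2995]
tool_rot: [-0.205, 0.677, -0.676, 0.206]
ft_force: [-0.2, -0.7, -0.2]
grip_width: 0.0871
t 2.85 p [ 0.5207 -0.2024  0.2995] jaw -56.1 y [ 0.001  0.001 -1.   ] F [-0.15 -0.74 -0.22] M [-0.058  0.012  0.021] g 0.0871 q6 [-5.710e-01  3.420e-01  1.485e+00  1.000e-03  1.313e+00  4.080e-01] tau [ 2.090e+00 -3.719e+01 -1.954e+01  4.400e-01  1.000e-02  1.040e+00]
(array([ 0.01,  0.56, -0.07]), array([-0.0186,  0.0805, -0.0008]))
```

View pics/s1.png

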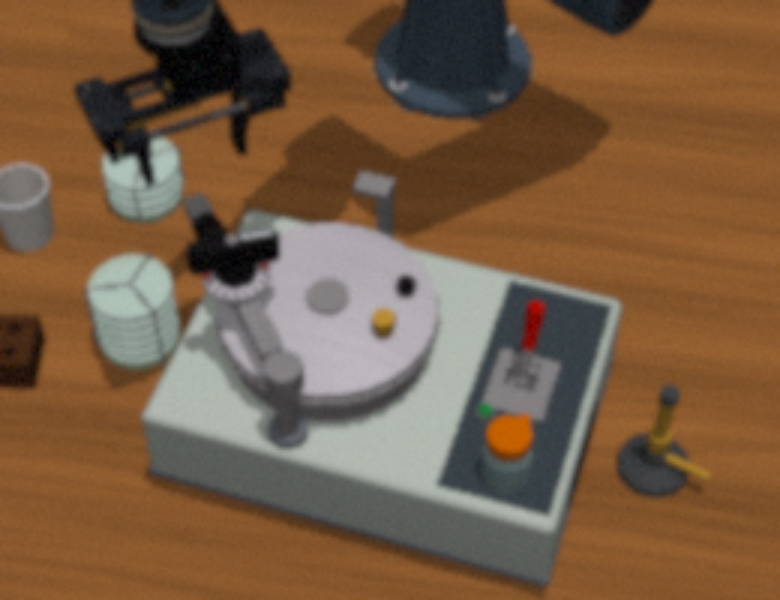

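```bash
python3 -m crank '[[[0,0,0,-0.019,0,0,100],[0,0,0,0,0.03,0,100],[0,0,0,0,0.03,0,100],[0,0,0,0,0.021,0,100],[0,0,0,0,0,0,100]]]' 12
python3 -m crank '[[[0,0,0,0,0,0,40],[0,0,0,0,0,0,20],[0,0,0,0,0,0,10],[0,0,0,0,0,0,10],[0,0,0,0,0,0,10]]]' 12
python3 - <<'E'
from h import *
o,R=st()
H=M(.122,0,.225);d=o['position'][:2]-H[:2];print('r',np.hypot(*d),'ang',np.degrees(np.arctan2(d[1],d[0]))%360)
p=robot.camera('top');cv2.imwrite('pics/t2.png',cv2.resize(cv2.cvtColor(p['img'],cv2.COLOR_RGB2BGR)[90:300,190:410],(0,0),fx=2.8,fy=2.8))
E
```

```text
time: 3.58
position: [0.5341, -0.1955, 0.2167]
tool_rot: [-0.203, 0.679, -0.677, 0.201]
ft_force: [-0.1, 0.2, 0.7]
grip_width: 0.087
time: 4.2
position: [0.5347, -0.1957, 0.2186]
tool_rot: [0.202, -0.677, 0.678, -0.203]
ft_force: [0.1, 0.6, 0.2]
grip_width: 0.0451
t 4.2 p [ 0.5347 -0.1957  0.2186] jaw -56.7 y [ 0. -0. -1.] F [0.13 0.58 0.18] M [ 0.014 -0.031  0.029] g 0.0451 q6 [-0.547  0.442  1.564  0.     1.135  0.443] tau [ -0.   -39.47 -17.11   0.08  -0.     0.  ]
r 0.19829207824848857 ang 214.2060387781457
```

View pics/t2.png

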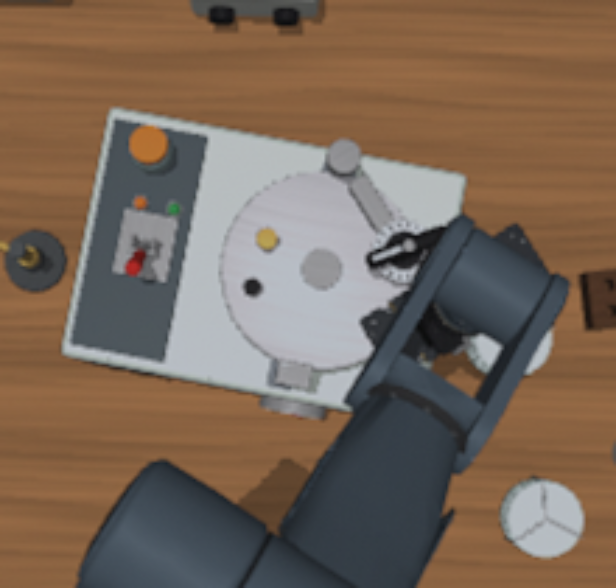

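The gripper is astride the grip and the fingers are still closing.

```bash
python3 -m crank '[[[0,0,0,0,0,0,10],[0,0,0,0,0,0,10],[0,0,0,0,0,0,10],[0,0,0,0,0,0,10],[0,0,0,0,0,0,10]]]' 12
python3 - <<'E'
from h import *
o,R=st()
H=M(.122,0,.225)
# arc rows: rotate about hinge clockwise in tool frame, 12 deg total per step s
p0=o['position'];d=p0-H;d[2]=0
for s in (6,):
    Rz=Ro.from_euler('z',-s,degrees=True).as_matrix()
    print(s,rel(H*[1,1,0]+Rz@d+[0,0,p0[2]],Rz@R,p0,R))
E
```

```text
time: 4.88
position: [0.5334, -0.1939, 0.218]
tool_rot: [-0.203, 0.679, -0.676, 0.202]
ft_force: [-3.2, 4.6, 2.8]
grip_width: 0.0248
t 4.88 p [ 0.5334 -0.1939  0.218 ] jaw -56.7 y [-0.003  0.003 -1.   ] F [-3.19  4.62  2.77] M [0.898 0.486 0.015] g 0.0248 q6 [-5.460e-01  4.420e-01  1.566e+00  1.000e-03  1.138e+00  4.420e-01] tau [-1.880e+00 -3.823e+01 -1.890e+01 -6.300e-01 -1.410e+00  1.000e-02]
6 (array([-0.  ,  6.  ,  0.03]), array([-0.001 ,  0.0001, -0.0207]))
```

```bash
python3 -m crank '[[[0,6,0,-0.001,0,-0.0207,10],[0,6,0,-0.001,0,-0.0207,10],[0,6,0,-0.001,0,-0.0207,10],[0,6,0,-0.001,0,-0.0207,10],[0,6,0,-0.001,0,-0.0207,10]]]' 12
python3 - <<'E'
from h import *
o,R=st()
H=M(.122,0,.225);d=o['position'][:2]-H[:2];print('r',np.hypot(*d),'ang',np.degrees(np.arctan2(d[1],d[0]))%360)
E
```

```text
time: 5.5
position: [0.5013, -0.1013, 0.2187]
tool_rot: [0.02, -0.704, 0.709, -0.019]
ft_force: [-2.7, -6.1, 1.3]
grip_width: 0.0245
t 5.5 p [ 0.5013 -0.1013  0.2187] jaw -86.8 y [-0.001 -0.007 -1.   ] F [-2.74 -6.12  1.29] M [-1.136  0.635 -0.014] g 0.0245 q6 [-0.414  0.363  1.703 -0.008  1.074  1.105] tau [  2.25 -33.82 -16.4    1.97  -0.26  -0.72]
r 0.19812266210274526 ang 184.9262099452126
```

```bash
python3 -m crank '[[[0,6,0,-0.001,0,-0.0207,10],[0,5,0,-0.001,0,-0.0173,10],[0,2,0,0,0,-0.007,10],[0,1,0,0,0,-0.0035,10],[0,0,0,0,0,0,10]]]' 12
python3 - <<'E'
from h import *
o,R=st()
H=M(.122,0,.225);d=o['position'][:2]-H[:2];print('r',np.hypot(*d),'ang',np.degrees(np.arctan2(d[1],d[0]))%360)
E
```

```text
time: 6.12
position: [0.5034, -0.0514, 0.2186]
tool_rot: [-0.064, -0.703, 0.705, 0.067]
ft_force: [-6.0, -2.8, 4.4]
grip_width: 0.024
t 6.12 p [ 0.5034 -0.0514  0.2186] jaw -100.6 y [-0.004 -0.003 -1.   ] F [-5.96 -2.8   4.4 ] M [-0.419  1.093 -0.099] g 0.024 q6 [-0.32   0.357  1.713 -0.005  1.074  1.438] tau [  1.78 -32.19 -17.46   1.16  -1.48  -0.04]
r 0.19808394250023345 ang 170.44941100853555
```

Estimated home, so I creep on until the hard stop shows in the force.

```bash
python3 -m crank '[[[0,0,0,0,0,-0.003,10],[0,0,0,0,0,-0.002,10],[0,0,0,0,0,-0.002,10],[0,0,0,0,0,-0.002,10],[0,0,0,0,0,0,10]]]' 12
python3 - <<'E'
from h import *
o,R=st()
H=M(.122,0,.225);d=o['position'][:2]-H[:2];print('r',np.hypot(*d),'ang',np.degrees(np.arctan2(d[1],d[0]))%360)
p=robot.camera('top');cv2.imwrite('pics/t3.png',cv2.resize(cv2.cvtColor(p['img'],cv2.COLOR_RGB2BGR)[90:300,190:410],(0,0),fx=2.8,fy=2.8))
p=robot.camera('scene');cv2.imwrite('pics/s3.png',cv2.resize(cv2.cvtColor(p['img'],cv2.COLOR_RGB2BGR)[120:320,140:400],(0,0),fx=3,fy=3))
E
```

```text
time: 6.75
position: [0.5035, -0.0501, 0.2184]
tool_rot: [-0.062, -0.697, 0.711, 0.067]
ft_force: [-10.6, -22.5, 3.2]
grip_width: 0.0259
t 6.75 p [ 0.5035 -0.0501  0.2184] jaw -100.4 y [-0.009 -0.018 -1.   ] F [-10.65 -22.49   3.22] M [-4.09   2.018 -0.072] g 0.0259 q6 [-0.307  0.359  1.711 -0.023  1.074  1.456] tau [ 11.97 -33.18 -17.48   6.59  -1.28  -0.06]
r 0.19817464563151221 ang 170.06615564866345
```

View pics/t3.png

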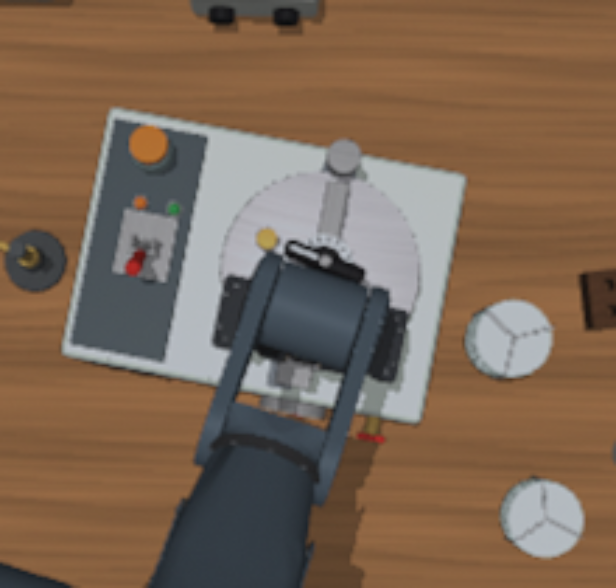

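View pics/s3.png

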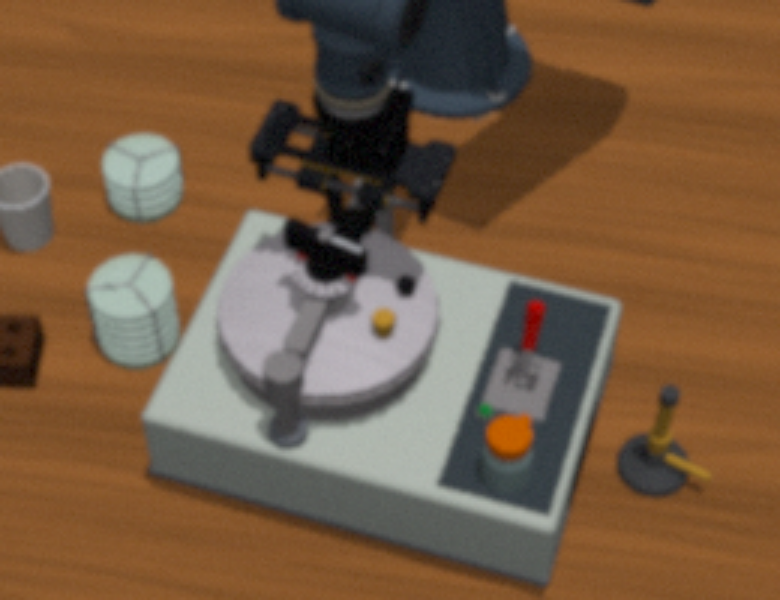

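The yoke is at its stop: 25 N with no further movement, and the bar lies at 170°. I release and rise.

```bash
python3 -m crank '[[[0,0,0,0,0,0.004,10],[0,0,0,0,0,0.004,40],[0,0,0,0,0,0,100],[0,0,0,0,0,0,100],[0,0,0,0,0,0,100]]]' 12
python3 -m crank '[[[0,0,0,0,0,0,100],[0,0,0,0,0,0,100],[0,0,0,0,0,0,100],[0,0,0,0,-0.03,0,100],[0,0,0,0,-0.06,0,100]]]' 12
python3 -m crank '[[[0,0,0,0,-0.03,0,100],[0,0,0,0.06,0,0,100],[0,0,0,0.06,0,0,100],[0,0,0,0,0,0,100],[0,0,0,0,0,0,100]]]' 12
python3 - <<'E'
from h import *
st()
p=robot.camera('top');cv2.imwrite('pics/t4.png',cv2.resize(cv2.cvtColor(p['img'],cv2.COLOR_RGB2BGR)[130:250,230:350],(0,0),fx=5,fy=5,interpolation=cv2.INTER_CUBIC))
print(robot.spot_in(p,'knob_grip'),robot.spot_in(p,'bat_grip'))
s=robot.camera('scene');cv2.imwrite('pics/s4.png',cv2.resize(cv2.cvtColor(s['img'],cv2.COLOR_RGB2BGR)[150:300,190:350],(0,0),fx=4,fy=4,interpolation=cv2.INTER_CUBIC))
print(robot.spot_in(s,'knob_grip'),robot.spot_in(s,'bat_grip'))
E
```

```text
time: 7.48
position: [0.5058, -0.0489, 0.2184]
tool_rot: [0.066, 0.704, -0.704, -0.066]
ft_force: [-1.1, 0.4, -0.7]
grip_width: 0.0567
time: 8.1
position: [0.5036, -0.0488, 0.307]
tool_rot: [0.064, 0.705, -0.703, -0.068]
ft_force: [1.1, -0.4, -0.3]
grip_width: 0.0866
time: 8.72
position: [0.3884, -0.0273, 0.339]
tool_rot: [-0.067, -0.704, 0.704, 0.065]
ft_force: [0.1, -0.7, -0.2]
grip_width: 0.087
t 8.72 p [ 0.3884 -0.0273  0.339 ] jaw -100.7 y [ 0.003 -0.001 -1.   ] F [ 0.1  -0.73 -0.24] M [ 0.063  0.047 -0.02 ] g 0.087 q6 [-0.359  0.033  1.779  0.     1.327  1.398] tau [  0.2  -22.22 -18.84   0.05   0.04  -0.  ]
[{'at': [184.1, 305.4], 'conf': 0.84}, {'at': [139.6, 241.6], 'conf': 0.51}] [{'at': [182.4, 237.8], 'conf': 0.4}]
[{'at': [203.5, 247.6], 'conf': 0.85}] [{'at': [225.5, 316.9], 'conf': 0.45}]
```

View pics/t4.png

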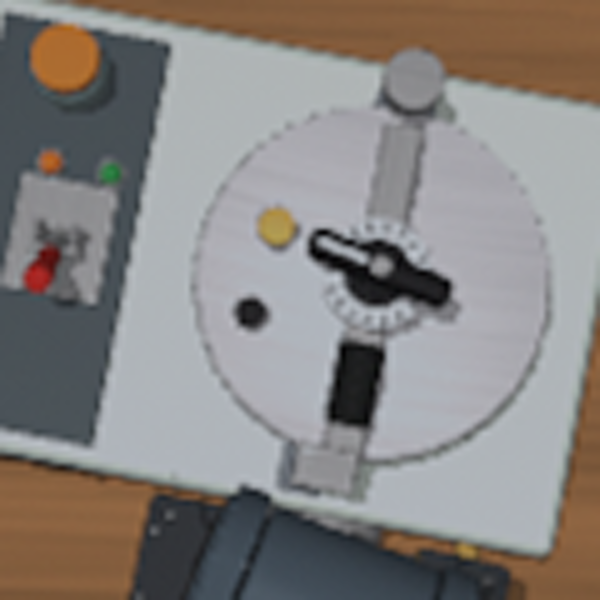

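View pics/s4.png

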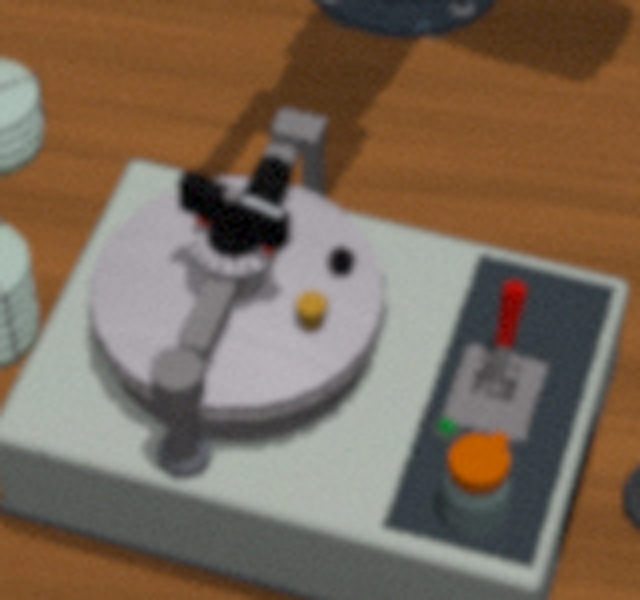

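Run:
```python
from h import *
t=robot.camera('top');s=robot.camera('scene')
T=lambda x,y:(130+y/5-.4,230+x/5-.4)
S=lambda x,y:(150+y/4-.4,190+x/4-.4)
a=ray(t,T(310,242),.294);b=ray(t,T(449,292),.290);print(a,b,np.degrees(np.arctan2(*(a-b)[1::-1])),(a+b)/2,np.linalg.norm(a-b))
print('knob hub',ray(t,T(381,265),.294), 'lid',ray(t,T(372,288),.2))
for n,x,y in(('grip1',358,385),('hinge',413,80)): print(n,ray(t,T(x,y),.239))
print('bat tip',tri([t,s],[T(37,275),S(514,287)]))
c=ray(t,T(381,265),.294)
for pos in ((c[0],c[1],.34),(c[0],c[1],.270)):
  print(rel(pos,Rdown(-20)))
```

```text
[ 0.59217947 -0.02118666  0.294     ] [ 0.56495354 -0.10359883  0.29      ] 71.71835423415496 [ 0.5785665  -0.06239275  0.292     ] 0.08688508085232585
knob hub [ 0.57957441 -0.06313127  0.294     ] lid [ 0.57449325 -0.06185551  0.2       ]
grip1 [ 0.51159156 -0.05305091  0.239     ]
hinge [ 0.69905114 -0.08268289  0.239     ]
bat tip (array([0.57602438, 0.14408201, 0.2218344 ]), array([-0.04068948,  0.53553399, -0.01047694,  0.51432569]))
(array([ 3.00e-02, -8.07e+01,  2.00e-02]), array([-0.1949, -0.002 , -0.0002]))
(array([ 3.00e-02, -8.07e+01,  2.00e-02]), array([-0.1949,  0.068 , -0.0002]))
```

```bash
python3 -m crank '[[[0,0,0,-0.05,0,0,100],[0,0,0,-0.05,0,0,100],[0,0,0,-0.05,0,0,100],[0,0,0,-0.045,0,0,100],[0,-10.3,0,0,0,0,100]]]' 15
python3 -m crank '[[[0,-10.3,0,0,0,0,100],[0,-10.3,0,0,0,0,100],[0,-10.3,0,0,0,0,100],[0,-10.3,0,0,0,0,100],[0,-10.3,0,0,0,0,100]]]' 15
python3 -m crank '[[[0,-10.3,0,0,0,0,80],[0,-10.3,0,0,0,0,60],[0,0,0,0,0,0,60],[0,0,0,0,0,0,60],[0,0,0,0,0,0,60]]]' 15
python3 - <<'E'
from h import *
st();print(rel((.579,-.063,.270),Rdown(-18.3)))
E
```

```text
time: 9.75
position: [0.5823, -0.0642, 0.3368]
tool_rot: [-0.001, -0.707, 0.707, 0.001]
ft_force: [-1.0, -1.3, 0.0]
grip_width: 0.0869
time: 10.38
position: [0.5794, -0.0632, 0.3379]
tool_rot: [-0.307, 0.637, -0.637, 0.307]
ft_force: [-0.0, 0.7, 0.1]
grip_width: 0.0872
time: 11.0
position: [0.5792, -0.0632, 0.3383]
tool_rot: [-0.414, 0.573, -0.573, 0.414]
ft_force: [0.7, 0.5, -0.1]
grip_width: 0.0533
t 11.0 p [ 0.5792 -0.0632  0.3383] jaw -18.4 y [-0.  0. -1.] F [ 0.69  0.51 -0.13] M [-0.036 -0.048 -0.005] g 0.0533 q6 [-0.3    0.349  1.368  0.     1.425  0.02 ] tau [-0.000e+00 -3.843e+01 -2.060e+01  8.000e-02  4.000e-02  1.000e-02]
(array([ 0.01, -0.08, -0.  ]), array([-0.0001,  0.0683, -0.0002]))
```

```bash
python3 -m crank '[[[0,0,0,0,0.03,0,60],[0,0,0,0,0.03,0,60],[0,0,0,0,0.008,0,60],[0,0,0,0,0,0,30],[0,0,0,0,0,0,10]]]' 20
python3 -m crank '[[[0,0,0,0,0,0,10],[0,0,0,0,0,0,10],[0,0,0,0,0,0,10],[0,0,0,0,0,0,10],[0,0,0,0,0,0,10]]]' 20
python3 - <<'E'
from h import *
st()
E
```

```text
time: 11.62
position: [0.5801, -0.0635, 0.2717]
tool_rot: [0.413, -0.572, 0.574, -0.415]
ft_force: [-0.0, -0.4, 0.3]
grip_width: 0.0394
time: 12.25
position: [0.5789, -0.0631, 0.2709]
tool_rot: [-0.414, 0.573, -0.573, 0.414]
ft_force: [-2.7, 1.5, 5.4]
grip_width: 0.0179
t 12.25 p [ 0.5789 -0.0631  0.2709] jaw -18.3 y [-0.  0. -1.] F [-2.71  1.45  5.4 ] M [ 0.122  0.455 -0.177] g 0.0179 q6 [-0.3    0.405  1.467  0.     1.27   0.019] tau [ -0.12 -36.29 -18.55   0.04  -0.87  -0.19]
```

```bash
python3 -m crank '[[[0,3,0,0,0,0,10],[0,3,0,0,0,0,10],[0,3,0,0,0,0,10],[0,3,0,0,0,0,10],[0,0,0,0,0,0,10]]]' 25
python3 -c "from h import *;st()"
python3 -m crank '[[[0,2,0,0,0,0,10],[0,2,0,0,0,0,10],[0,2,0,0,0,0,10],[0,2,0,0,0,0,10],[0,0,0,0,0,0,10]]]' 25
python3 -c "from h import *;st()"
```

```text
time: 12.88
position: [0.579, -0.0632, 0.271]
tool_rot: [0.352, -0.613, 0.613, -0.352]
ft_force: [-3.4, 0.8, 4.8]
grip_width: 0.0173
t 12.88 p [ 0.579  -0.0632  0.271 ] jaw -30.3 y [-0.    -0.001 -1.   ] F [-3.38  0.83  4.81] M [0.13  0.5   0.099] g 0.0173 q6 [-3.000e-01  4.050e-01  1.467e+00 -1.000e-03  1.270e+00  2.280e-01] tau [ -0.18 -36.36 -18.49   0.2   -0.83   0.16]
time: 13.5
position: [0.5791, -0.0633, 0.271]
tool_rot: [0.309, -0.636, 0.636, -0.309]
ft_force: [-2.8, 0.5, 4.8]
grip_width: 0.0176
t 13.5 p [ 0.5791 -0.0633  0.271 ] jaw -38.2 y [ 0.    -0.001 -1.   ] F [-2.77  0.5   4.76] M [0.068 0.424 0.107] g 0.0176 q6 [-3.000e-01  4.050e-01  1.467e+00 -1.000e-03  1.270e+00  3.670e-01] tau [ -0.16 -36.45 -18.44   0.22  -0.79   0.17]
```

```bash
python3 -m crank '[[[0,2,0,0,0,0,10],[0,2,0,0,0,0,10],[0,2,0,0,0,0,10],[0,0,0,0,0,0,10],[0,0,0,0,0,0,10]]]' 25
python3 -c "from h import *;st()"
python3 -m crank '[[[0,2,0,0,0,0,10],[0,2,0,0,0,0,10],[0,0,0,0,0,0,10],[0,0,0,0,0,0,10],[0,0,0,0,0,0,10]]]' 25
python3 -c "from h import *;st()"
```

```text
time: 14.12
position: [0.5792, -0.0633, 0.271]
tool_rot: [0.275, -0.651, 0.652, -0.275]
ft_force: [-2.1, 0.7, 5.4]
grip_width: 0.0176
t 14.12 p [ 0.5792 -0.0633  0.271 ] jaw -44.2 y [ 0.    -0.001 -1.   ] F [-2.13  0.73  5.44] M [0.045 0.471 0.172] g 0.0176 q6 [-3.000e-01  4.050e-01  1.467e+00 -1.000e-03  1.269e+00  4.720e-01] tau [ -0.11 -36.51 -18.41   0.23  -0.76   0.13]
time: 14.75
position: [0.5792, -0.0634, 0.271]
tool_rot: [0.252, -0.66, 0.661, -0.252]
ft_force: [-2.8, 0.2, 5.3]
grip_width: 0.0178
t 14.75 p [ 0.5792 -0.0634  0.271 ] jaw -48.2 y [ 0.    -0.001 -1.   ] F [-2.81  0.18  5.31] M [0.058 0.384 0.143] g 0.0178 q6 [-3.000e-01  4.050e-01  1.467e+00 -1.000e-03  1.269e+00  5.420e-01] tau [ -0.08 -36.55 -18.4    0.24  -0.74   0.13]
```

```bash
python3 -m crank '[[[0,2,0,0,0,0,10],[0,2,0,0,0,0,10],[0,0,0,0,0,0,10],[0,0,0,0,0,0,10],[0,0,0,0,0,0,10]]]' 25
python3 -c "from h import *;st()"
```

```text
time: 15.38
position: [0.5793, -0.0633, 0.271]
tool_rot: [0.229, -0.669, 0.669, -0.229]
ft_force: [-1.9, 0.2, 4.7]
grip_width: 0.0178
t 15.38 p [ 0.5793 -0.0633  0.271 ] jaw -52.2 y [ 0.001 -0.001 -1.   ] F [-1.89  0.15  4.66] M [0.075 0.338 0.207] g 0.0178 q6 [-3.000e-01  4.050e-01  1.467e+00 -1.000e-03  1.269e+00  6.120e-01] tau [ -0.22 -36.53 -18.3    0.24  -0.69   0.22]
```

```bash
python3 -m crank '[[[0,1,0,0,0,0,10],[0,1,0,0,0,0,10],[0,1,0,0,0,0,10],[0,0,0,0,0,0,10],[0,0,0,0,0,0,10]]]' 25
python3 -c "from h import *;st()"
```

```text
time: 16.0
position: [0.5793, -0.0634, 0.271]
tool_rot: [0.211, -0.674, 0.675, -0.212]
ft_force: [-1.9, 0.3, 4.5]
grip_width: 0.0178
t 16.0 p [ 0.5793 -0.0634  0.271 ] jaw -55.2 y [ 0.001 -0.001 -1.   ] F [-1.89  0.32  4.49] M [0.067 0.385 0.329] g 0.0178 q6 [-3.000e-01  4.050e-01  1.467e+00 -1.000e-03  1.269e+00  6.640e-01] tau [ -0.26 -36.56 -18.29   0.27  -0.67   0.3 ]
```

```bash
python3 -m crank '[[[0,1,0,0,0,0,10],[0,1,0,0,0,0,10],[0,1,0,0,0,0,10],[0,0,0,0,0,0,10],[0,0,0,0,0,0,10]]]' 25
python3 -c "from h import *;st()"
```

```text
time: 16.62
position: [0.5794, -0.0634, 0.271]
tool_rot: [0.193, -0.68, 0.681, -0.193]
ft_force: [-2.4, 0.5, 5.0]
grip_width: 0.0179
t 16.62 p [ 0.5794 -0.0634  0.271 ] jaw -58.3 y [ 0.001 -0.001 -1.   ] F [-2.42  0.51  5.05] M [0.013 0.399 0.036] g 0.0179 q6 [-0.3    0.405  1.467 -0.     1.269  0.717] tau [  0.04 -36.59 -18.28   0.22  -0.66   0.04]
```

```bash
python3 -m crank '[[[0,1,0,0,0,0,10],[0,1,0,0,0,0,10],[0,1,0,0,0,0,10],[0,0,0,0,0,0,10],[0,0,0,0,0,0,10]]]' 25
python3 -c "from h import *;st()"
```

```text
time: 17.25
position: [0.5794, -0.0635, 0.271]
tool_rot: [0.175, -0.685, 0.685, -0.175]
ft_force: [-2.6, 0.5, 4.7]
grip_width: 0.0179
t 17.25 p [ 0.5794 -0.0635  0.271 ] jaw -61.3 y [ 0.001 -0.001 -1.   ] F [-2.58  0.52  4.74] M [-0.017  0.352 -0.183] g 0.0179 q6 [-0.301  0.405  1.467 -0.     1.269  0.77 ] tau [  0.32 -36.62 -18.27   0.16  -0.65  -0.2 ]
```

```bash
python3 -m crank '[[[0,1,0,0,0,0,10],[0,1,0,0,0,0,10],[0,1,0,0,0,0,10],[0,0,0,0,0,0,10],[0,0,0,0,0,0,10]]]' 25
python3 -c "from h import *;st()"
```

```text
time: 17.88
position: [0.5794, -0.0635, 0.271]
tool_rot: [0.157, -0.689, 0.69, -0.157]
ft_force: [-2.3, 0.2, 5.5]
grip_width: 0.0176
t 17.88 p [ 0.5794 -0.0635  0.271 ] jaw -64.3 y [ 0.001 -0.001 -1.   ] F [-2.34  0.16  5.46] M [ 0.037  0.342 -0.203] g 0.0176 q6 [-0.301  0.405  1.467 -0.     1.269  0.822] tau [  0.35 -36.64 -18.26   0.18  -0.64  -0.19]
```

```bash
python3 -m crank '[[[0,1,0,0,0,0,10],[0,1,0,0,0,0,10],[0,1,0,0,0,0,10],[0,0,0,0,0,0,10],[0,0,0,0,0,0,10]]]' 25
python3 -c "from h import *;st()"
```

```text
time: 18.5
position: [0.5794, -0.0636, 0.271]
tool_rot: [0.139, -0.693, 0.694, -0.139]
ft_force: [-1.6, -1.0, 5.4]
grip_width: 0.0174
t 18.5 p [ 0.5794 -0.0636  0.271 ] jaw -67.3 y [ 0.001 -0.001 -1.   ] F [-1.61 -0.99  5.42] M [0.047 0.398 0.024] g 0.0174 q6 [-3.010e-01  4.050e-01  1.467e+00 -1.000e-03  1.269e+00  8.740e-01] tau [ 2.300e-01 -3.667e+01 -1.824e+01  2.500e-01 -6.200e-01 -1.000e-02]
```

```bash
python3 -m crank '[[[0,1,0,0,0,0,10],[0,1,0,0,0,0,10],[0,0,0,0,0,0,10],[0,0,0,0,0,0,10],[0,0,0,0,0,0,10]]]' 25
python3 -c "from h import *;st()"
```

```text
time: 19.12
position: [0.5794, -0.0635, 0.271]
tool_rot: [0.127, -0.695, 0.696, -0.128]
ft_force: [-1.9, 0.1, 5.0]
grip_width: 0.0177
t 19.12 p [ 0.5794 -0.0635  0.271 ] jaw -69.3 y [ 0.001 -0.001 -1.   ] F [-1.92  0.13  4.96] M [0.004 0.332 0.101] g 0.0177 q6 [-3.000e-01  4.050e-01  1.467e+00 -1.000e-03  1.269e+00  9.080e-01] tau [  0.12 -36.68 -18.23   0.3   -0.62   0.13]
```

```bash
python3 -m crank '[[[0,0.7,0,0,0,0,10],[0,0.8,0,0,0,0,10],[0,0,0,0,0,0,10],[0,0,0,0,0,0,10],[0,0,0,0,0,0,10]]]' 25
python3 -c "from h import *;st()"
```

```text
time: 19.75
position: [0.5794, -0.0636, 0.271]
tool_rot: [0.118, -0.697, 0.698, -0.119]
ft_force: [-1.7, 0.4, 5.6]
grip_width: 0.0175
t 19.75 p [ 0.5794 -0.0636  0.271 ] jaw -70.7 y [ 0.001 -0.001 -1.   ] F [-1.72  0.42  5.56] M [0.049 0.384 0.202] g 0.0175 q6 [-3.000e-01  4.050e-01  1.467e+00 -1.000e-03  1.269e+00  9.340e-01] tau [  0.04 -36.7  -18.23   0.34  -0.61   0.24]
```

The torque rose, fell through zero as the clutch let go, and has come up again to 0.24 N m with the screw firm. That is one click, so I release.

```bash
python3 -m crank '[[[0,0,0,0,0,0,40],[0,0,0,0,0,0,60],[0,0,0,0,0,0,60],[0,0,0,0,0,0,60],[0,0,0,0,0,0,60]]]' 25
python3 -m crank '[[[0,0,0,0,-0.03,0,60],[0,0,0,0,-0.05,0,60],[0,0,0,0.04,0,0.04,60],[0,0,0,0.04,0,0.04,60],[0,0,0,0,0,0,60]]]' 25
python3 - <<'E'
from h import *
st()
p=robot.camera('top');cv2.imwrite('pics/t5.png',cv2.resize(cv2.cvtColor(p['img'],cv2.COLOR_RGB2BGR)[130:250,230:350],(0,0),fx=5,fy=5,interpolation=cv2.INTER_CUBIC))
s=robot.camera('scene');cv2.imwrite('pics/s5.png',cv2.resize(cv2.cvtColor(s['img'],cv2.COLOR_RGB2BGR)[150:300,190:350],(0,0),fx=4,fy=4,interpolation=cv2.INTER_CUBIC))
E
```

```text
time: 20.38
position: [0.5792, -0.0632, 0.2702]
tool_rot: [-0.118, 0.697, -0.697, 0.118]
ft_force: [0.0, -0.7, 0.1]
grip_width: 0.0511
time: 21.0
position: [0.5286, -0.1682, 0.3505]
tool_rot: [0.116, -0.697, 0.698, -0.116]
ft_force: [0.6, 0.4, 0.1]
grip_width: 0.0523
t 21.0 p [ 0.5286 -0.1682  0.3505] jaw -71.1 y [-0.    -0.001 -1.   ] F [0.59 0.36 0.1 ] M [-0.019  0.047  0.005] g 0.0523 q6 [-5.090e-01  2.960e-01  1.414e+00 -1.000e-03  1.431e+00  7.320e-01] tau [ -1.34 -36.09 -20.75  -0.23  -0.05  -0.13]
```

View pics/t5.png

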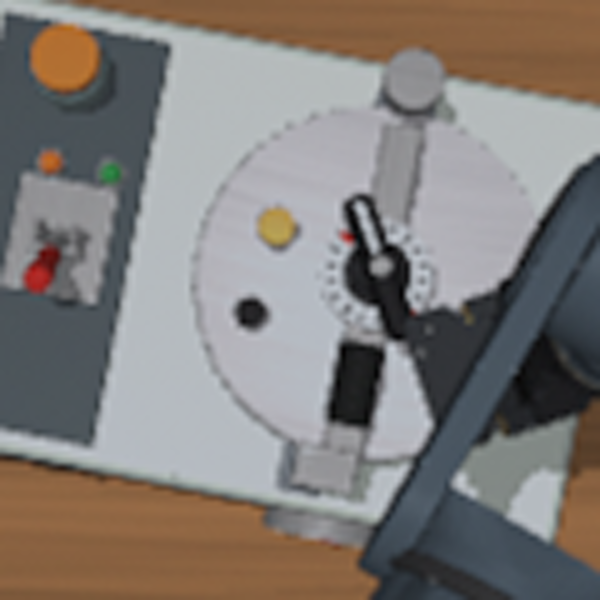

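View pics/s5.png

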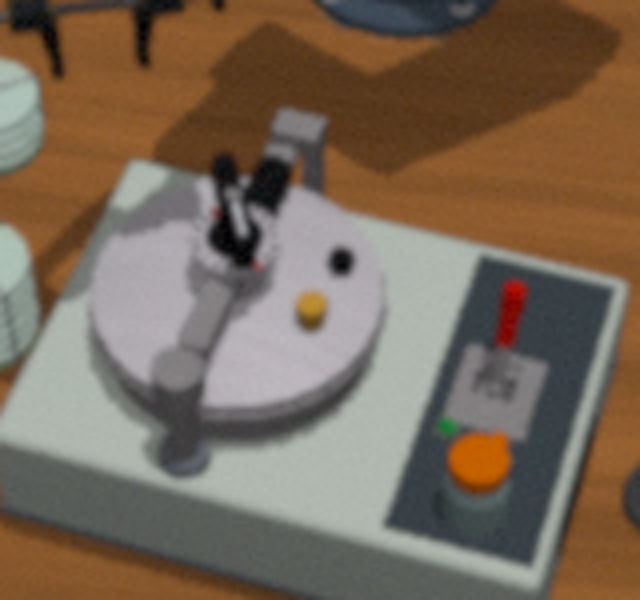

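Run:
```python
from h import *
t=robot.camera('top');s=robot.camera('scene')
for c,name,r0,c0,f in((t,'bt',160,225,12),(s,'bs',205,295,12)):
    im=cv2.resize(cv2.cvtColor(c['img'],cv2.COLOR_RGB2BGR)[r0:r0+48,c0:c0+45],(0,0),fx=f,fy=f,interpolation=cv2.INTER_CUBIC)
    for l in (.04,.07,.092):
        X=M(0-l*np.sin(.42),.204,.137+l*np.cos(.42)); q=proj(c,X)
        cv2.circle(im,(int((q[1]-c0+.5)*f),int((q[0]-r0+.5)*f)),4,(255,255,0),-1)
    cv2.imwrite(f'pics/{name}.png',im)
```

```text
(no output)
```

View pics/bt.png

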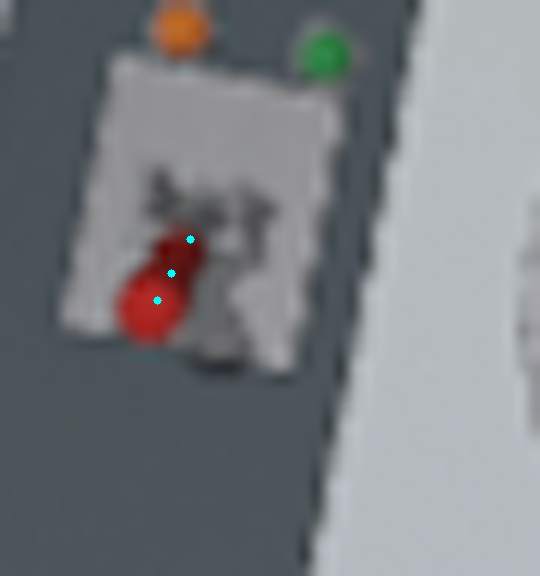

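View pics/bs.png

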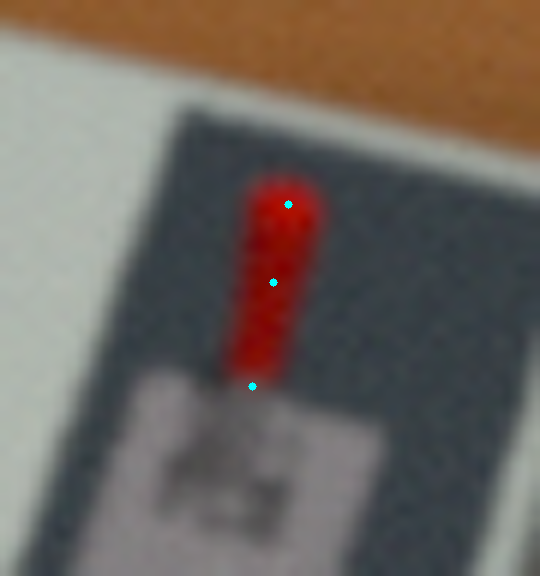

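```bash
cat >> h.py <<'E'
PX,PY=-.001,.205
def batpose(th,l):  # th lean from upright (neg=front)
    a=np.array([np.sin(th),0,np.cos(th)]); p=M(PX+l*a[0],PY,.137+l*a[2]); aw=Rm@a
    y=-aw; z=-(Rm@np.array([0,1.,0])); return p,np.column_stack([np.cross(y,z),y,z])
E
python3 - <<'E'
from h import *
o,R0=st()
p,R=batpose(-.42,.17);print(p)
print('shift first',rel([p[0],p[1],.35],R))
print('then',rel(p,R,np.array([p[0],p[1],.35]),R))
print('rot about z only?', Ro.from_matrix(Rdown(-99.8).T@R).as_rotvec(degrees=True), rel(p,Rdown(-99.8)))
E
```

```text
t 21.2 p [ 0.5302 -0.1642  0.3503] jaw -70.8 y [ 0.     0.001 -1.   ] F [-0.37  0.24  0.19] M [ 0.032 -0.009 -0.009] g 0.0527 q6 [-5.020e-01  2.970e-01  1.414e+00  1.000e-03  1.431e+00  7.330e-01] tau [-5.500e-01 -3.601e+01 -2.073e+01  5.000e-02 -3.000e-02  0.000e+00]
[0.54409978 0.15047763 0.29222512]
shift first (array([ 6.13, 28.61, 23.53]), array([-0.1168,  0.0005, -0.2925]))
then (array([0., 0., 0.]), array([0.0236, 0.0528, 0.    ]))
rot about z only? [7.14778625e-16 3.28217907e-15 2.40642274e+01] (array([ 3.000e-02,  2.905e+01, -1.000e-02]), array([-0.1168,  0.0582, -0.2925]))
```

```bash
python3 -m crank '[[[0,0,0,-0.0195,0,-0.0488,60],[0,0,0,-0.0195,0,-0.0488,60],[0,0,0,-0.0195,0,-0.0488,60],[0,0,0,-0.0195,0,-0.0488,60],[0,0,0,-0.0195,0,-0.0488,60]]]' 25
python3 -m crank '[[[0,0,0,-0.0195,0,-0.0488,60],[0,9.7,0,0,0,0,60],[0,9.7,0,0,0,0,60],[0,9.65,0,0,0,0,60],[0,0,8,0,0,0,60]]]' 25
python3 -m crank '[[[0,0,8,0,0,0,60],[0,0,8.06,0,0,0,60],[0,0,0,0.0236,0.0528,0,60],[0,0,0,0,0,0,60],[0,0,0,0,0,0,60]]]' 25
python3 - <<'E'
from h import *
o,R0=st()
for l in (.17,.061): print(rel(*batpose(-.42,l)))
E
```

```text
time: 21.82
position: [0.5416, 0.1008, 0.3504]
tool_rot: [-0.119, 0.697, -0.697, 0.119]
ft_force: [1.5, -0.7, 0.4]
grip_width: 0.0524
time: 22.45
position: [0.5463, 0.1512, 0.3498]
tool_rot: [-0.111, -0.699, 0.707, 0.01]
ft_force: [-0.4, -0.0, -0.3]
grip_width: 0.0521
time: 23.08
position: [0.5457, 0.1509, 0.2942]
tool_rot: [-0.207, -0.677, 0.701, -0.089]
ft_force: [0.4, 0.5, 0.3]
grip_width: 0.0525
t 23.07 p [0.5457 0.1509 0.2942] jaw -99.8 y [ 0.404 -0.069 -0.912] F [0.37 0.51 0.29] M [ 0.067  0.237 -0.01 ] g 0.0525 q6 [ 0.145  0.216  1.774 -0.185  0.756  1.996] tau [ 2.100e-01 -2.916e+01 -1.758e+01 -3.800e-01 -1.270e+00  1.000e-02]
(array([ 0.06,  0.  , -0.15]), array([0.0022, 0.0012, 0.0007]))
(array([ 0.06,  0.  , -0.15]), array([0.0025, 0.1102, 0.0008]))
```

Next, approach 60 mm and check with both cameras.

```bash
python3 -m crank '[[[0,0,0,0.002,0.03,0.0007,60],[0,0,0,0,0.03,0,60],[0,0,0,0,0.01,0,60],[0,0,0,0,0,0,60],[0,0,0,0,0,0,60]]]' 25
python3 - <<'E'
from h import *
o,R0=st();print(rel(*batpose(-.42,.061)))
for n,r0,c0 in(('top',140,205),('scene',185,265)):
    p=robot.camera(n);cv2.imwrite(f'pics/{n}6.png',cv2.resize(cv2.cvtColor(p['img'],cv2.COLOR_RGB2BGR)[r0:r0+80,c0:c0+100],(0,0),fx=7,fy=7,interpolation=cv2.INTER_CUBIC))
E
```

```text
time: 23.7
position: [0.5712, 0.1449, 0.2294]
tool_rot: [-0.207, -0.676, 0.701, -0.088]
ft_force: [-0.8, 0.6, 0.1]
grip_width: 0.0518
t 23.7 p [0.5712 0.1449 0.2294] jaw -99.8 y [ 0.404 -0.069 -0.912] F [-0.78  0.65  0.11] M [ 0.086  0.232 -0.015] g 0.0518 q6 [ 0.124  0.336  1.812 -0.213  0.598  2.019] tau [-9.000e-02 -3.305e+01 -1.624e+01 -3.500e-01 -1.400e+00  1.000e-02]
(array([ 0.02, -0.06, -0.15]), array([-0.0003,  0.0404, -0.0008]))
```

View pics/top6.png

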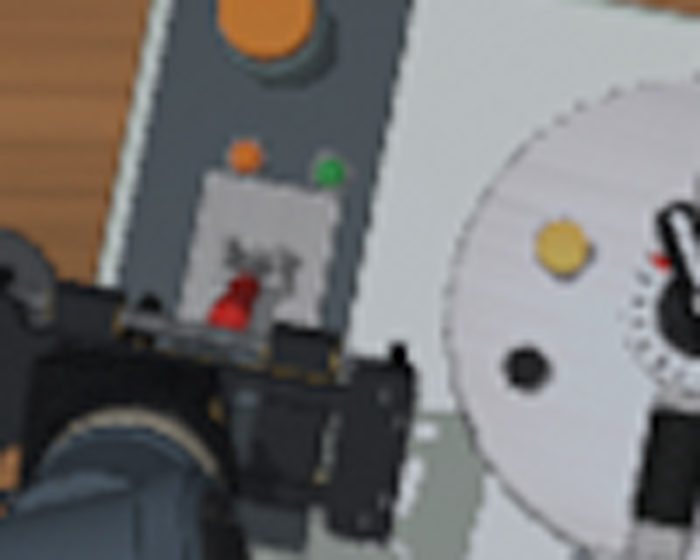

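View pics/scene6.png

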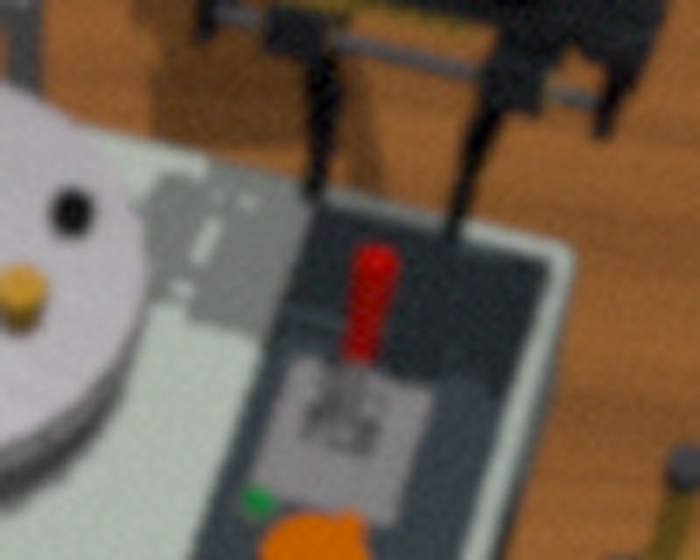

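The bat sits centred between the fingers, so I advance and grip.

```bash
python3 -m crank '[[[0,0,0,0,0.02,0,60],[0,0,0,0,0.02,0,60],[0,0,0,0,0,0,30],[0,0,0,0,0,0,10],[0,0,0,0,0,0,0]]]' 35
python3 -m crank '[[[0,0,0,0,0,0,0],[0,0,0,0,0,0,0],[0,0,0,0,0,0,0],[0,0,0,0,0,0,0],[0,0,0,0,0,0,0]]]' 35
python3 - <<'E'
from h import *
o,R0=st();print(rel(*batpose(-.42,.061)), 'F tool',R0.T@o['ft_force'])
E
```

```text
time: 24.42
position: [0.5866, 0.1421, 0.1924]
tool_rot: [-0.207, -0.676, 0.701, -0.088]
ft_force: [0.4, -0.2, 0.3]
grip_width: 0.0301
time: 25.05
position: [0.5867, 0.1423, 0.192]
tool_rot: [-0.207, -0.677, 0.701, -0.088]
ft_force: [-2.7, 1.6, 6.3]
grip_width: 0.0167
t 25.05 p [0.5867 0.1423 0.192 ] jaw -99.8 y [ 0.403 -0.069 -0.913] F [-2.65  1.58  6.31] M [0.437 0.34  0.146] g 0.0167 q6 [ 0.114  0.411  1.821 -0.235  0.516  2.038] tau [ -1.85 -32.49 -14.2   -0.64  -1.24   0.  ]
(array([ 0.03, -0.05, -0.07]), array([-0.0013, -0.0002, -0.0008])) F tool [ 0.0521906  -6.93427725 -1.1132952 ]
```

```bash
python3 -m crank '[[[0,0,0,0,-0.005,0,0],[0,0,0,0,-0.005,0,0],[0,0,0,0,-0.005,0,0],[0,0,0,0,0,0,0],[0,0,0,0,0,0,0]]]' 40
python3 - <<'E'
from h import *
o,R0=st();print(rel(*batpose(-.42,.076)), 'F tool',R0.T@o['ft_force'])
# swing rows
p0,Ra=batpose(-.42,.0755);p1,Rb=batpose(-.42+np.deg2rad(6),.0755);print(rel(p1,Rb,p0,Ra))
s=robot.camera('scene');cv2.imwrite(f'pics/scene7.png',cv2.resize(cv2.cvtColor(s['img'],cv2.COLOR_RGB2BGR)[185:265,265:365],(0,0),fx=7,fy=7,interpolation=cv2.INTER_CUBIC))
E
```

```text
time: 25.68
position: [0.5807, 0.1431, 0.2044]
tool_rot: [-0.206, -0.677, 0.702, -0.087]
ft_force: [4.8, 1.7, -8.3]
grip_width: 0.0167
t 25.68 p [0.5807 0.1431 0.2044] jaw -99.9 y [ 0.402 -0.069 -0.913] F [ 4.84  1.67 -8.34] M [ 0.646 -0.069  0.265] g 0.0167 q6 [ 0.117  0.385  1.819 -0.226  0.544  2.031] tau [ -0.6  -38.7  -14.56  -0.7   -0.53   0.  ]
(array([ 0.  , -0.06,  0.01]), array([-0.0017, -0.0014, -0.0011])) F tool [-0.69103586  9.44610425 -2.46624765]
(array([ 0.,  0., -6.]), array([-0.0079,  0.0004,  0.    ]))
```

View pics/scene7.png

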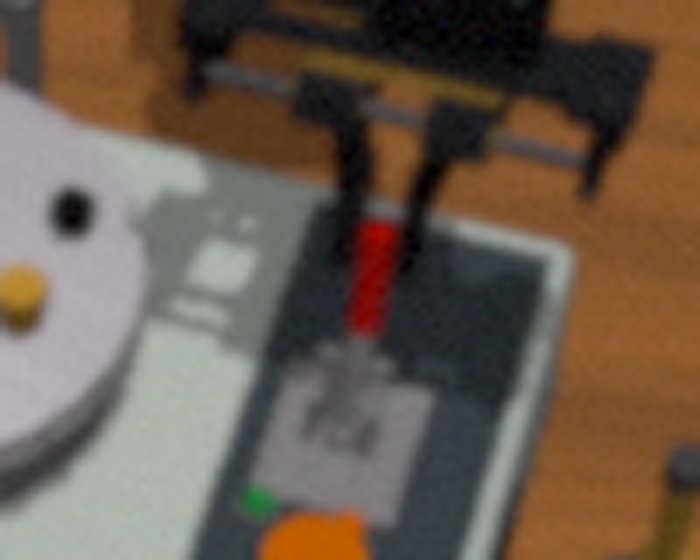

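The bat is clearly out by about 13 mm with the spring at about 9 N. I pull 1 mm more and swing.

```bash
python3 -m crank '[[[0,0,0,0,-0.0013,0,0],[0,0,-6,-0.0079,0.0004,0,0],[0,0,-6,-0.0079,0.0004,0,0],[0,0,-6,-0.0079,0.0004,0,0],[0,0,0,0,0,0,0]]]' 40
python3 - <<'E'
from h import *
o,R0=st();print(rel(*batpose(-.42+np.deg2rad(18),.077)), 'F tool',R0.T@o['ft_force'])
E
```

```text
time: 26.35
position: [0.6029, 0.1391, 0.2104]
tool_rot: [-0.097, -0.701, 0.706, 0.025]
ft_force: [1.7, 4.1, -8.1]
grip_width: 0.0167
t 26.35 p [0.6029 0.1391 0.2104] jaw -100.0 y [ 0.101 -0.017 -0.995] F [ 1.7   4.14 -8.1 ] M [ 0.826 -0.133  0.062] g 0.0167 q6 [ 0.058  0.479  1.527 -0.026  1.036  1.815] tau [-2.500e+00 -4.670e+01 -2.039e+01 -1.070e+00 -1.000e-02 -6.000e-02]
(array([ 0.04, -0.17,  0.2 ]), array([-0.0016, -0.0031, -0.0012])) F tool [-0.12640477  8.16202552 -4.36604873]
```

```bash
python3 -m crank '[[[0,0,0,0,-0.0015,0,0],[0,0,-6,-0.0081,0.0004,0,0],[0,0,-6,-0.0081,0.0004,0,0],[0,0,-6,-0.0081,0.0004,0,0],[0,0,0,0,0,0,0]]]' 40
python3 - <<'E'
from h import *
o,R0=st();print(rel(*batpose(-.42+np.deg2rad(36),.077)), 'F tool',R0.T@o['ft_force'])
E
```

```text
time: 26.98
position: [0.6249, 0.1354, 0.2101]
tool_rot: [-0.014, 0.707, -0.694, -0.135]
ft_force: [-1.4, 4.2, -9.9]
grip_width: 0.0169
t 26.98 p [0.6249 0.1354 0.2101] jaw -99.9 y [-0.208  0.036 -0.977] F [-1.42  4.18 -9.89] M [ 0.621 -0.231 -0.115] g 0.0169 q6 [0.019 0.642 1.225 0.04  1.483 1.754] tau [-3.360e+00 -5.495e+01 -2.250e+01 -9.100e-01  9.700e-01 -2.000e-02]
(array([ 0.02, -0.08,  0.26]), array([-0.0025, -0.0028, -0.0012])) F tool [-0.02143876 10.11349613 -3.87377207]
```

```bash
python3 -m crank '[[[0,0,-6,-0.0081,0.0004,0,0],[0,0,-6,-0.0081,0.0004,0,0],[0,0,0,-0.002,0,0,0],[0,0,0,0,0,0,0],[0,0,0,0,0,0,0]]]' 40
python3 - <<'E'
from h import *
o,R0=st();print(rel(*batpose(.42,.077)), 'F tool',R0.T@o['ft_force'])
s=robot.camera('scene');cv2.imwrite(f'pics/scene8.png',cv2.resize(cv2.cvtColor(s['img'],cv2.COLOR_RGB2BGR)[185:265,265:365],(0,0),fx=7,fy=7,interpolation=cv2.INTER_CUBIC))
E
```

```text
time: 27.6
position: [0.6406, 0.1328, 0.2069]
tool_rot: [-0.088, 0.701, -0.677, -0.206]
ft_force: [-4.2, 3.3, -9.5]
grip_width: 0.0163
t 27.6 p [0.6406 0.1328 0.2069] jaw -99.8 y [-0.401  0.068 -0.913] F [-4.22  3.34 -9.47] M [ 0.495 -0.221 -0.168] g 0.0163 q6 [0.    0.774 1.016 0.07  1.765 1.741] tau [-2.740e+00 -6.082e+01 -2.239e+01 -5.700e-01  1.310e+00 -2.000e-02]
(array([-0.05, -0.01, -0.03]), array([-0.0022, -0.0015, -0.001 ])) F tool [ 0.45895325 10.57086988 -2.58746008]
```

View pics/scene8.png

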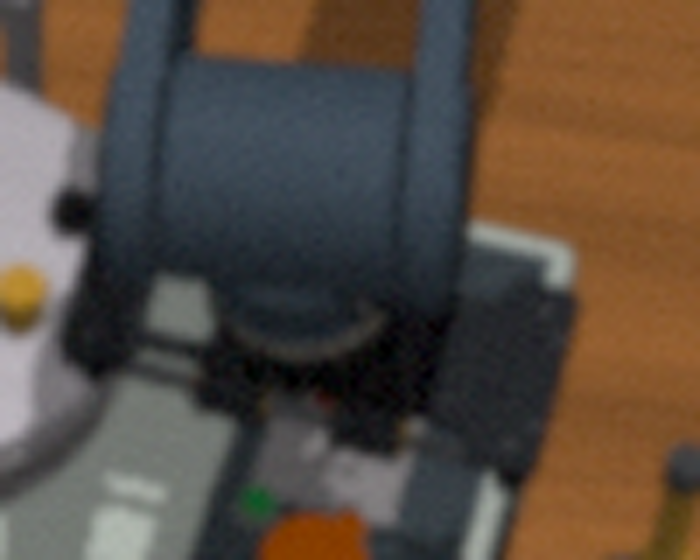

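```bash
python3 -m crank '[[[0,0,0,-0.0015,0,0,0],[0,0,0,-0.0015,0,0,0],[0,0,0,0,0,0,0],[0,0,0,0,0,0,0],[0,0,0,0,0,0,0]]]' 40
python3 - <<'E'
from h import *
o,R0=st();print(rel(*batpose(.42,.077)), 'F tool',R0.T@o['ft_force'])
E
```

```text
time: 28.28
position: [0.6419, 0.1326, 0.2062]
tool_rot: [-0.089, 0.701, -0.676, -0.207]
ft_force: [-7.2, 3.9, -7.9]
grip_width: 0.0167
t 28.27 p [0.6419 0.1326 0.2062] jaw -99.8 y [-0.405  0.069 -0.912] F [-7.2   3.86 -7.88] M [ 0.584  0.453 -0.263] g 0.0167 q6 [-1.000e-03  7.790e-01  1.009e+00  7.000e-02  1.771e+00  1.740e+00] tau [-3.530e+00 -6.074e+01 -2.384e+01 -7.400e-01  3.200e-01 -2.000e-02]
(array([-0.06,  0.01,  0.21]), array([-0.0007, -0.0015, -0.001 ])) F tool [ 3.82534072 10.37137847 -2.59058022]
```

The bat is against its far stop: the lateral force rose to 4 N. I let it down into the lock.

```bash
python3 -m crank '[[[0,0,0,0,0.005,0,0],[0,0,0,0,0.005,0,0],[0,0,0,0,0.005,0,0],[0,0,0,0,0,0,0],[0,0,0,0,0,0,0]]]' 40
python3 - <<'E'
from h import *
o,R0=st();print(rel(*batpose(.42,.061)), 'F tool',R0.T@o['ft_force'])
E
```

```text
time: 28.9
position: [0.6365, 0.1336, 0.1939]
tool_rot: [-0.089, 0.701, -0.676, -0.206]
ft_force: [-6.5, 4.5, -3.7]
grip_width: 0.0165
t 28.9 p [0.6365 0.1336 0.1939] jaw -99.8 y [-0.404  0.069 -0.912] F [-6.53  4.46 -3.69] M [ 0.562  0.666 -0.221] g 0.0165 q6 [1.000e-03 7.810e-01 1.040e+00 7.100e-02 1.737e+00 1.739e+00] tau [-3.360e+00 -5.766e+01 -2.219e+01 -7.900e-01 -3.000e-02 -2.000e-02]
(array([-0.03,  0.02,  0.11]), array([-0.0008,  0.001 , -0.0009])) F tool [ 5.04918693  6.31058422 -3.28485093]
```

```bash
python3 -m crank '[[[0,0,0,0.001,0.002,0,0],[0,0,0,0,0.0015,0,0],[0,0,0,0,0,0,0],[0,0,0,0,0,0,40],[0,0,0,0,0,0,60]]]' 40
python3 -m crank '[[[0,0,0,0,0,0,60],[0,0,0,0,0,0,60],[0,0,0,0,0,0,60],[0,0,0,0,0,0,60],[0,0,0,0,0,0,60]]]' 40
python3 -c "from h import *;o,R=st();print(rel(*batpose(.42,.061)))"
```

```text
time: 29.52
position: [0.6386, 0.1322, 0.1918]
tool_rot: [-0.084, 0.702, -0.678, -0.203]
ft_force: [0.1, 0.0, -0.0]
grip_width: 0.0299
time: 30.15
position: [0.6374, 0.133, 0.189]
tool_rot: [-0.087, 0.702, -0.677, -0.206]
ft_force: [-0.2, -0.1, -0.0]
grip_width: 0.0521
t 30.15 p [0.6374 0.133  0.189 ] jaw -99.9 y [-0.4    0.069 -0.914] F [-0.24 -0.15 -0.03] M [-0.036 -0.215  0.   ] g 0.0521 q6 [-0.     0.784  1.045  0.07   1.725  1.739] tau [-2.000e-02 -5.503e+01 -1.810e+01  2.600e-01  1.360e+00 -1.000e-02]
(array([ 0.02, -0.05, -0.11]), array([ 0.0022, -0.0031, -0.0013]))
```

Now I retract along the bat and move toward the front to look.

```bash
python3 -m crank '[[[0,0,0,0,-0.03,0,60],[0,0,0,0,-0.05,0,60],[0,0,0,0,-0.05,0,60],[0,0,8,0,0,0,60],[0,0,8,0,0,0,60]]]' 40
python3 -m crank '[[[0,0,8,0,0,0,60],[0,0,0,0.05,0,0,60],[0,0,0,0.06,0,0,60],[0,0,0,0.06,0,0,60],[0,0,0,0.06,0,0,60]]]' 40
python3 - <<'E'
from h import *
st()
t=robot.camera('top');s=robot.camera('scene')
print(proj(t,M(0,0,.2)))
for c,n,r0,c0 in((t,'top',130,225),(s,'scene',170,220)):
    im=cv2.resize(cv2.cvtColor(c['img'],cv2.COLOR_RGB2BGR)[r0:r0+100,c0:c0+130],(0,0),fx=6,fy=6,interpolation=cv2.INTER_CUBIC)
    for l in (.092,):
      q=proj(c,batpose(.42,l)[0]); cv2.circle(im,(int((q[1]-c0+.5)*6),int((q[0]-r0+.5)*6)),3,(255,255,0),-1)
    cv2.imwrite(f'pics/{n}9.png',im)
E
```

```text
time: 30.78
position: [0.691, 0.1236, 0.3082]
tool_rot: [0.014, 0.707, -0.699, -0.107]
ft_force: [-0.5, -0.1, 0.4]
grip_width: 0.0523
time: 31.4
position: [0.4607, 0.1636, 0.3078]
tool_rot: [0.061, 0.705, -0.704, -0.06]
ft_force: [-1.1, 0.9, 0.7]
grip_width: 0.0519
t 31.4 p [0.4607 0.1636 0.3078] jaw -99.9 y [ 0.001  0.    -1.   ] F [-1.12  0.88  0.65] M [ 0.058  0.028 -0.005] g 0.0519 q6 [ 0.112  0.227  1.631 -0.     1.282  1.855] tau [ -1.74 -27.87 -19.89  -0.09   0.16  -0.17]
[185.93459062 304.55300672]
```

View pics/top9.png

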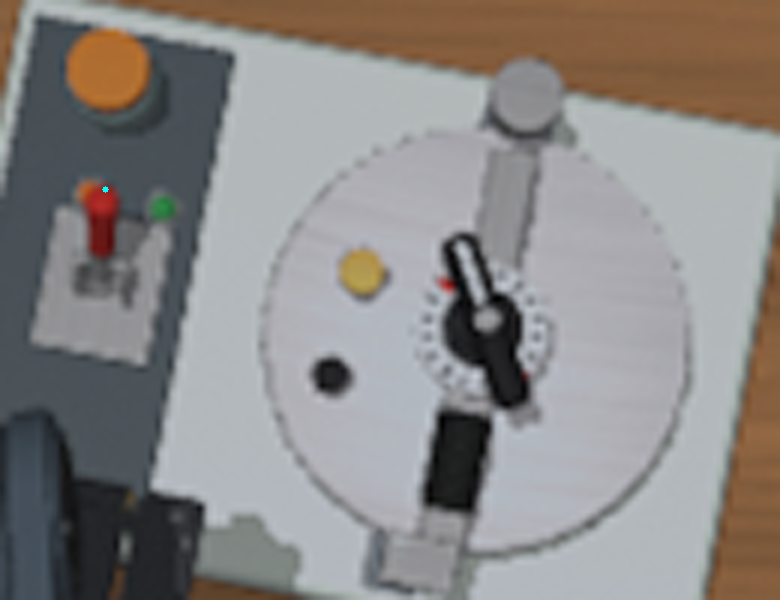

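View pics/scene9.png

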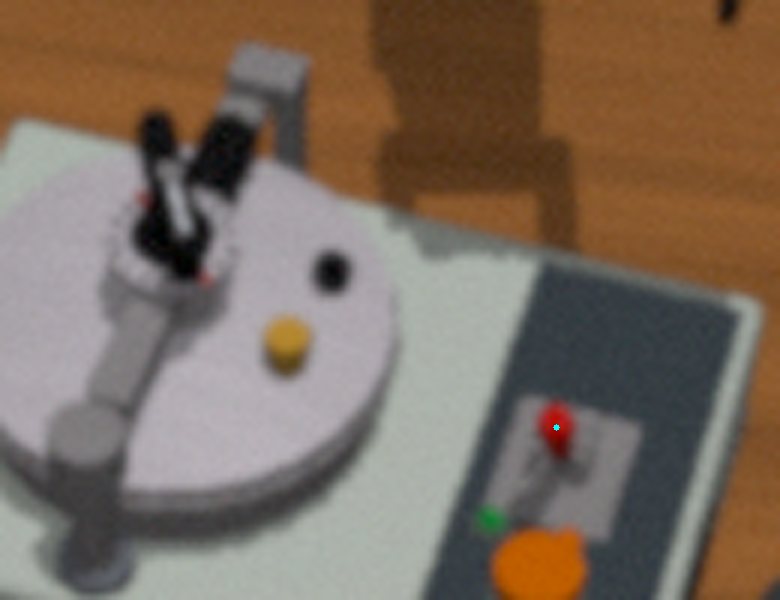

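Run:
```python
from h import *
P={}
for i in range(2):
  t=robot.camera('top');s=robot.camera('scene')
T=lambda x,y:(130+y/6-.42,225+x/6-.42)
S=lambda x,y:(170+y/6-.42,220+x/6-.42)
X,r=tri([t,s],[T(102,197),S(556,425)]);d=Rm.T@(X-M(PX,PY,.137));print(X,r,d,'tilt',np.arctan2(d[0],d[2]),'len',np.linalg.norm(d))
# mask centroid compare
def cent(c,win):
    im=c['img'].astype(int);m=(im[...,0]>90)&(im[...,1]<70)&(im[...,2]<70);r0,r1,c0,c1=win
    mm=np.zeros_like(m);mm[r0:r1,c0:c1]=m[r0:r1,c0:c1];ys,xs=np.nonzero(mm);return ys.mean(),xs.mean(),ys.min(),ys.max(),len(ys)
ct=cent(t,(155,180,232,252));cs=cent(s,(230,250,305,322));print(ct,cs)
# model centroid: cylinder points silhouettes
def mod(c,th,sl):
    import itertools
    a=np.array([np.sin(th),0,np.cos(th)]);e1=np.array([np.cos(th),0,-np.sin(th)]);e2=np.array([0,1,0.]);pts=[]
    m=np.zeros((420*8,560*8),np.uint8)
    for l,rad in((.04,.0075),(.07,.0085),(.088,.0095),(.092,.008)):
        pts.append([proj(c,M(PX,PY,.137)+Rm@((l+sl)*a+rad*(np.cos(f)*e1+np.sin(f)*e2))) for f in np.linspace(0,6.28,24)])
    for q0,q1 in zip(pts[:-1],pts[1:]):
        h=cv2.convexHull(((np.array(q0+q1)[:,::-1]+.5)*8).astype(np.int32));cv2.fillConvexPoly(m,h,1)
    ys,xs=np.nonzero(m);return ys.mean()/8-.5,xs.mean()/8-.5,len(ys)/64
for th in(.30,.36,.42):
  for sl in(0,.003,.012): print(th,sl,np.round(mod(t,th,sl),2),np.round(mod(s,th,sl),2))
```

```text
[0.64559415 0.13287236 0.21794232] [-0.02400036  0.29981708 -0.0041034   0.2791819 ] [ 3.36906642e-02 -7.30604337e-05  8.09423181e-02] tilt 0.39441944486489405 len 0.08767397023850813
(np.float64(165.41304347826087), np.float64(241.32608695652175), np.int64(161), np.int64(172), 46) (np.float64(240.29032258064515), np.float64(312.258064516129), np.int64(237), np.int64(243), 31)
0.3 0 [167.2  241.37  57.81] [239.92 313.36  59.88]
0.3 0.003 [166.8  241.36  57.94] [239.55 313.35  60.23]
0.3 0.012 [165.58 241.26  58.83] [238.5  313.29  61.06]
0.36 0 [166.09 241.65  61.38] [241.14 312.96  55.11]
0.36 0.003 [165.62 241.63  62.14] [240.84 312.92  55.52]
0.36 0.012 [164.29 241.62  62.81] [239.95 312.84  56.05]
0.42 0 [164.97 241.93  65.08] [242.39 312.56  50.42]
0.42 0.003 [164.48 241.93  65.5 ] [242.18 312.49  50.84]
0.42 0.012 [162.97 241.95  66.27] [241.44 312.35  51.03]
```

Run:
```python
from h import *
t=robot.camera('top')
T=lambda x,y:(130+y/6-.42,225+x/6-.42)
a=lambda p,q,z:np.degrees(np.arctan2(*(ray(t,T(*p),z)-ray(t,T(*q),z))[1::-1]))
print('wing',a((460,240),(514,403),.294),'red',a((446,283),(526,377),.246),'bar',a((512,165),(455,460),.236))
for th in('jar','dishes_tall','dishes_low','burner','media_bottle','amber_bottle','tube_block','beaker'):print(th,[([round(float(x)) for x in d['at']],round(float(d['conf']),2)) for d in robot.spot_in(t,th)[:1]])
```

```text
wing 19.473575670365392 red 41.53865374186128 bar -9.690623544156507
jar [([140, 242], 0.66)]
dishes_tall [([208, 367], 0.61)]
dishes_low []
burner [([185, 199], 0.69)]
media_bottle [([194, 428], 0.65)]
amber_bottle [([237, 137], 0.9)]
tube_block [([196, 426], 0.82)]
beaker [([255, 420], 0.8)]
```

```bash
python3 -c "
from h import *
print(robot.hand_in())"
```

```text
the job is handed in; nothing more can be done
None
```

I finished all three steps and handed the job in at about 32 s on the robot clock. The hand-in gives no verdict.

- **Yoke:** I swung it by its grip onto the hard stop, where the force rose to about 25 N with no further movement. In the last top view the bar lies at -9.7°, against a machine yaw of -9.8°, so it is home.
- **Knob:** I turned it clockwise until the torque rose, dropped below zero as the clutch let go, and came up again to 0.24 N m with the screw firm. The last picture shows the wing about 22° (0.38 rad) ahead of the collar's red marks. That fits one click (0.35 rad), assuming the marks lined up with the wing at the start.
- **Screw backing off:** While the clutch fell into its notch, the torque held near -0.2 N m, so the screw may have backed off slightly. I kept turning until the torque rose above the screw's running friction, which means it was firm again.
- **Toggle:** I pulled it out about 13 mm, swung it to its far stop and let it down. Triangulating its tip gives a tilt of about 0.81 rad and a length close to the home value, so it is on and locked. The length came out about 4 mm short of the model, which I put down to measurement error.
- **Surroundings:** The networks found the jar, tall dishes, burner, amber bottle and tube block close to where they started or where they show in the first picture. They did not report the low dishes, and gave the tube block's place for the media bottle. They put the beaker at its first-picture position. I felt no contact with any of them, and the gripper was clear of everything at the end.

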